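Pull the lathe chuck key, park it and shut the chuck guard

ROBOT

A 6-joint arm with a two-finger parallel gripper is mounted at the origin on the work surface. World frame = base frame: x ahead of the robot, y to its left, z up, the work surface at z = 0. Lengths are in m, angles in rad, forces in N, time in s.
With the tool pointing down it reaches from about 0.35 to 0.85 m from the base axis. Payload 8.1 kg.
Tool frame: the origin (TCP) lies between the finger pads; the fingertips stand 11 mm ahead of it and the grasp point (between the pads) lies 8 mm behind it (tips_ahead is the z of the fingertips in the tool frame, in m); z points along the fingers, y is the line along which they close (so a half turn about z gives the same grasp; the last joint's range is limited). The gripper opens to 93 mm and grips with 3 to 60 N. Pads are 15 mm wide; open, the fingers measure 128 mm over their backs; the gripper's body (75 mm by 188 mm) begins 65 mm behind the grasp point.
Start: joints at [1.143, 0.13, 1.488, -0, 1.523, -0.085], TCP at [0.202, 0.565, 0.192] pointing down, gripper open.
Joint ranges: [-2.96, 2.96], [-0.89, 2.26], [0.02, 2.5], [-1.34, 4.48], [0, 2.73], [-2.66, 2.66]. Speed limits (rad/s): [2.39, 2.39, 2.79, 3.14, 3.14, 3.14].

INTERFACE

Orientations are given as a rotation vector (axis times angle).
In Python, from plant import read_state, read_camera, close_job, tips_ahead gives the robot as it stands. The module is installed in compiled form; this text tells all that it offers.
- The arm moves only by the tool move_arm, never from a script. Its argument "plan" is a list of rows, each a list of 7 numbers: the turn, a rotation vector about the tool's x, y, z in units of 6 degrees (1.0 is 6 degrees), then the shift along the tool's x, y, z in units of 25 mm (1.0 is 25 mm), then the finger opening in mm, from 0 to 93. A call has exactly 10 rows; each row shifts and turns the commanded pose from where the row before left it, along the tool's axes as they then stand; what a row does not reach is not made up. A row lasts 1/10 s, in which the tool goes at most 50 mm and 8.59 degrees, less where a joint would pass 70% of its speed; a pose out of reach is approached as far as the arm can. A call is refused whole if a number of a shift passes 1 or a number of a turn 1, either way. A call with a gripper value outside its range is refused whole. The fingers move at their own pace and stop on an object; "force" is the grip in N (left out, the last holds). Time passes only in rows, so rows that do not move let the fingers close, or fill a call up. It gives the time, the measured TCP pose, the force, the opening and the grip force at its end, in the units of the state.
- read_state(): the state, without advancing time (a new reading comes with each control period).
- read_camera(name): name is "scene" or "top"; returns a dict with "frame" (400x640x3 uint8, red, green, blue), "z_map" (400x640 float32, m along the optical axis (not along the pixel's ray), 0 where there is no reading), "fx", "fy", "cx", "cy" (pixels), "rvec" (rotation vector, rad) and "tvec" (3), from world to camera coordinates, as OpenCV has them. Camera axes: x right, y down, z forward; pixel columns grow to the right and rows downward; lengths in m; the calibration is good to about 2 mm. A picture is of the moment at which its call begins.
- close_job(): hands the job in; it is judged then, once.
The state is a dict: "t": time; "q": joint angles; "dq": joint speeds; "joint_torque": joint torques, N m; "tool_pos": TCP position; "orientation": TCP orientation; "force": force on the tool from outside, world axes, zero at the start; "wrist_torque": the same for the moment, N m; "opening": finger opening in m; "gripper_force": force on a finger pad.
Only numpy, scipy, OpenCV 4.12 (cv2) and the standard library are available. Lean on these libraries where they do the work, as an engineer would, in place of code of your own. Each camera call takes 0.05 s, during which the arm holds its last target. There are 200 camera calls.

TASK

The work is gripped, so make the bench lathe safe to start: draw the T-handled chuck key out of the chuck, slide it into the empty notch of the key rack so that it hangs upright at the back of the notch with its thick boss resting on the rack's shelf, and let go of it. Then swing the clear chuck guard all the way down over the chuck. Do not push the other things on the bench about.

Things in the scene. Friction and masses are not known exactly. Their poses are not given: they have to be found in the camera images.
- lathe: Small bench lathe, fixed, 600 long, 205 high. Origin on the bench under the spindle axis, in the plane of the key socket; z up, y along the spindle towards the headstock, -x the operator's side. Spindle 150 above the bench. Chuck (does not turn): 80 diameter, y = -28 to 22. Headstock: from y = 30, top at 200, x = -60 to 60. Tool post and carriage: from y = -85, up to 185 high
- socket (a point): Middle of the mouth of the square key socket on the chuck's rim. The socket leans 25 degrees from vertical to the lathe's -x: its axis, outwards, is (-0.423, 0, 0.906) in the lathe's frame. 8.6 square, 20 deep, no spring or catch; the key stands in it with a little play and leans 2 to 3 degrees further
- chuck_key: Loose steel T-handled chuck key, 95 long, 0.13 to 0.25 kg. Origin on its axis at the underside of its thick boss; z from the square end to the handle. Boss: 20 diameter, z = 0 to 40. Tommy bar: 8 diameter, 81 long, along the key's y, at z = 31. Shank: 12 diameter, z = 0 to -33, then 8 square to z = -55. It starts standing in the socket, its y along the lathe's y, the tip about 20 deep
- key_tip (a point): End of the key's square, on its axis, 55 below the key's origin
- key_rack: Fixed steel key rack on the bench before the lathe, to the left or right: flat shelf 130 (y) x 50 (x), 5 thick, top 85 above the bench, upright under its back edge, foot plate. Origin on the bench under the shelf's middle; -x is the open front. Two notches 15 wide with rounded mouths, open to -x, at y = -30 (empty) and +30 (taken), from the front edge x = -25 to x = 7.5. Upright: x = 20 to 25
- notch (a point): Seat of the empty notch: on its centre line, at the height of the shelf's top, 25 in from the front edge and 7.5 short of the notch's back end. A key hanging well has its origin here
- guard (a joint): Chuck guard, a bent clear sheet 90 wide with black edges, hinged behind the chuck on an axis along the lathe's y. 0 = shut down over the chuck (a stop); about 1.95 to 2.15 rad = open, standing up behind the chuck, its edge up to 330 above the bench; stop at 2.2. Stiff hinge (0.22 N m): it stays where it is left; 2 to 4 N at the knob moves it
- guard_hinge (a point): Point on the guard's hinge axis: in the lathe's frame x = +48, y = -21, z = 202
- guard_knob (a point): Centre of the guard's black ball knob, 22 diameter, on a thin 8 diameter stalk, 30 out from the sheet. With the guard at angle q it lies from the hinge point, in the lathe's frame, at x = -113.8 cos q + 19.6 sin q, y = 0, z = 113.8 sin q + 19.6 cos q
- post_wrench: T-handled box wrench hanging in the other notch; 46 high above the shelf, its bar along the rack's x; leave it there. Origin: underside of its collar at the shelf's top
- parts_tray: Bystander: open steel tray of nuts and bolts, 110 x 150 x 26, at the side where the rack is not
- spray_can: Bystander: standing spray can, 54 diameter, 190 high
- can_cap: Bystander: open black cap, 56 diameter, 45 high
- grease_tin: Bystander: flat tin, 72 diameter, 26 high
- brass_bush: Bystander: brass bush, 32 diameter, 30 high
- swarf_brush: Bystander: brush lying on the bench
There are look-alikes about, which are no part of the job. What is shaped like the key_rack but blue or yellow is not meant.

How it is judged:
On the way, in this order (a step that is already met when the one before it is completed fails the run):
1. the key is drawn clear of the chuck (distance between key_tip and socket above 0.03 m), for 0.2 s.
2. the key hangs in the empty notch, let go (horizontal distance between chuck_key and notch below 0.009 m and z of chuck_key in the frame of notch between -0.004 and 0.004 m and angle between chuck_key's own z axis and vertical below 0.14 rad and contact force between the fingers and chuck_key below 0.1 N and linear speed of chuck_key below 0.03 m/s), for 0.3 s.
At the end, for the whole second after the job is handed in: The chuck key hangs upright (within 8 degrees) and released in the empty notch, its axis within 9 mm of the notch's seat and the underside of its boss within 4 mm of the shelf's top, and the guard is shut (joint under 0.06 rad); both at rest (all of step 2 and value of joint guard below 0.06 rad and velocity of joint guard between -0.05 and 0.05 rad/s); the robot touches nothing.
It fails at once if another thing on the bench is moved by more than 30 mm (distance of any of post_wrench, parts_tray, spray_can, can_cap, grease_tin, brass_bush, swarf_brush from where it was at the start of the episode above 0.03 m).
It fails at once if the wrench in the other notch is tipped (angle between post_wrench's own z axis and vertical above 0.5 rad).
It also fails if it takes over 62 s, if anything falls off the work surface, if the arm or the gripper's body presses on something with over 40 N, if the wrist force passes 120 N, or if a joint passes its speed limit or range.

## Working session

There is one attempt and no reset: what is moved stays moved. The work goes in short steps, Python scripts to look and compute and a tool call to move; the robot and the scene stay as the last step left them, time stands still between calls to the robot, and variables do not carry over. Pictures are saved under pics/ and viewed, at most 10 in all, crops included, and the job is handed in when it is done.

Besides the shell and the picture viewer there is one more tool, called after ">>>" in YAML: its name, and indented under it one key for each argument. move_arm: Moves the arm, as the interface text tells. Its arguments: {"type":"object","properties":{"plan":{"type":"array","items":{"type":"array","items":{"type":"number"}}},"force":{"type":"number"}},"required":["plan"]}

```bash
mkdir -p pics; cat > h.py <<'E'
import numpy as np, cv2
from scipy.spatial.transform import Rotation as R
from plant import read_state, read_camera, close_job, tips_ahead
def cam(n):
    c=read_camera(n); Rm=cv2.Rodrigues(np.array(c['rvec'],float))[0]; t=np.array(c['tvec'],float).ravel()
    z=c['z_map']; v,u=np.mgrid[:400,:640]
    P=np.stack([(u-c['cx'])/c['fx']*z,(v-c['cy'])/c['fy']*z,z],-1)
    W=(P-t)@Rm; W[z==0]=np.nan
    c['W']=W; c['R']=Rm; c['t']=t; return c
def proj(c,p):
    q=np.atleast_2d(p)@c['R'].T+c['t']; return np.stack([c['fx']*q[:,0]/q[:,2]+c['cx'],c['fy']*q[:,1]/q[:,2]+c['cy']],-1)
def save(c,n): cv2.imwrite('pics/'+n,c['frame'][...,::-1])
E
python3 - <<'E'
from h import *
s=read_state();print({k:np.round(v,3) for k,v in s.items()},tips_ahead)
for n in('scene','top'):
    c=cam(n);save(c,n+'0.png');np.savez(n+'0.npz',W=c['W'],f=c['frame'],R=c['R'],t=c['t']);print(n,c['fx'],c['cx'],c['cy'],-c['R'].T@c['t'])
E
```

```text
{'t': np.float64(0.0), 'q': array([ 1.143,  0.131,  1.489,  0.   ,  1.523, -0.085]), 'dq': array([ 0.002, -0.001,  0.001,  0.   ,  0.   , -0.002]), 'joint_torque': array([ 0.0000e+00, -5.5982e+01, -4.9177e+01,  7.7000e-02,  3.5000e-02,
       -0.0000e+00]), 'tool_pos': array([0.201, 0.565, 0.191]), 'orientation': array([-5.360e-01, -3.095e+00,  3.000e-03]), 'force': array([ 0.093,  0.465, -0.02 ]), 'wrist_torque': array([ 0.048, -0.028,  0.011]), 'gripper_force': np.float64(0.0), 'opening': np.float64(0.093)} 0.011
scene 378.888157141235 322.79233387078136 197.58434815499075 [ 0.87042306 -0.53612246  1.1366832 ]
top 401.77771632944575 319.97915017349726 198.86757427442214 [ 0.11828866 -0.09061025  1.56263929]
```

View pics/scene0.png

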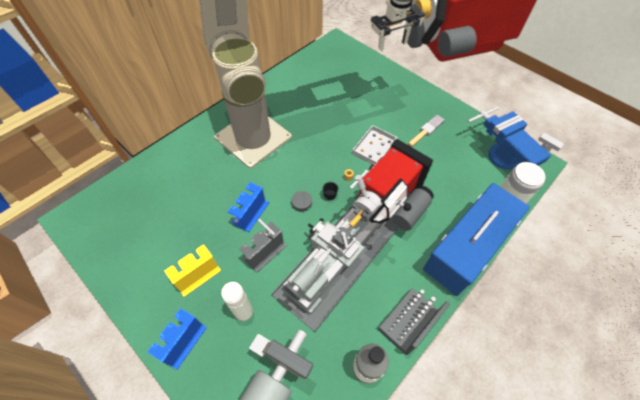

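View pics/top0.png

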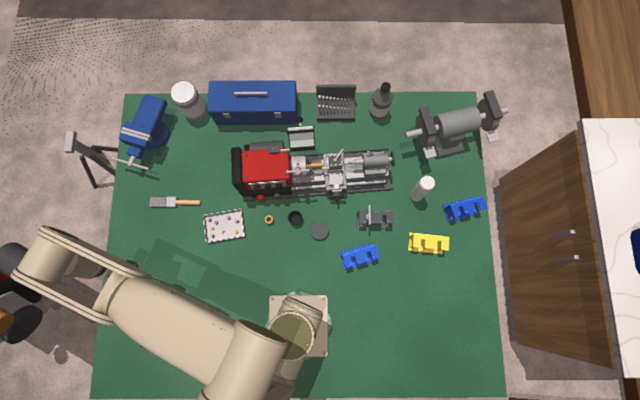

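```bash
cat > a.py <<'E'
from h import *
for n in('scene','top'):
    d=np.load(n+'0.npz');W=d['W'];f=d['f'].astype(int)
    red=(f[...,0]>120)&(f[...,1]<70)&(f[...,2]<70)&(abs(W[...,2]-.2)<.008)&(W[...,0]>0.3)
    P=W[red];r=cv2.minAreaRect(P[:,:2].astype(np.float32));print(n,'red',len(P),P[:,2].mean(),r, P[:,:2].min(0),P[:,:2].max(0))
    lo=[.25,-.36];hi=[.45,-.08]
    gray=(f.max(-1)-f.min(-1)<25)
    m=gray&(abs(W[...,2]-.085)<.006)&(W[...,0]>.2)&(W[...,0]<.48)&(W[...,1]<-.1)&(W[...,1]>-.4)
    P=W[m];r=cv2.minAreaRect(P[:,:2].astype(np.float32));print(n,'rack',len(P),P[:,2].mean(),r,P[:,:2].min(0),P[:,:2].max(0))
    m=(W[...,2]>.215)&(W[...,2]<.36)&(W[...,0]>.4)&(W[...,0]<.8)&(abs(W[...,1])<.2);P=W[m];
    print('above',len(P));print(np.round(P[::max(1,len(P)//25)],3).tolist())
d=np.load('scene0.npz')['f'][160:250,320:440,::-1];d2=np.load('top0.npz')['f'][110:210,230:350,::-1];d3=np.load('scene0.npz')['f'][210:275,235:325,::-1]; d4=np.load('top0.npz')['f'][195:240,340:410,::-1]
def z(a,w,h):return cv2.resize(a,(w,h),interpolation=cv2.INTER_CUBIC)
cv2.imwrite('pics/z.png',np.vstack([np.hstack([z(d,400,300),z(d2,400,300)]),np.hstack([z(d3,400,290),z(d4,400,290)])]))
E
python3 a.py
```

```text
scene red 1412 0.20079646801911297 ((0.564437210559845, 0.11168543994426727), (0.11506365239620209, 0.17459291219711304), 4.042582988739014) [0.50170607 0.02284598] [0.62126793 0.19960654]
scene rack 515 0.08571915523792636 ((0.4083029329776764, -0.24461518228054047), (0.23310533165931702, 0.07924550771713257), 73.18134307861328) [ 0.36882436 -0.35779746] [ 0.47727422 -0.14339104]
above 902
[[0.514, 0.028, 0.246], [0.514, -0.013, 0.251], [0.628, 0.016, 0.321], [0.639, 0.018, 0.32], [0.54, -0.004, 0.233], [0.648, 0.023, 0.31], [0.538, -0.015, 0.227], [0.641, -0.006, 0.321], [0.637, -0.023, 0.326], [0.66, 0.027, 0.29], [0.656, 0.0, 0.306], [0.644, -0.035, 0.323], [0.659, -0.0, 0.295], [0.642, -0.049, 0.323], [0.659, -0.02, 0.303], [0.645, -0.061, 0.325], [0.665, -0.021, 0.296], [0.656, -0.052, 0.313], [0.665, -0.015, 0.273], [0.696, -0.012, 0.301], [0.691, -0.027, 0.303], [0.668, -0.029, 0.268], [0.667, -0.053, 0.28], [0.669, -0.065, 0.283], [0.658, -0.064, 0.251], [0.658, -0.064, 0.235]]
top red 1311 0.19979705493330682 ((0.5634061694145203, 0.10828401148319244), (0.11751574277877808,
[... 194 characters left out ...]
81413459778), 73.5174331665039) [ 0.36748415 -0.35975317] [ 0.47746515 -0.1295433 ]
above 577
[[0.7, -0.015, 0.301], [0.683, -0.015, 0.306], [0.665, -0.025, 0.296], [0.655, -0.026, 0.311], [0.65, -0.009, 0.315], [0.646, 0.007, 0.316], [0.64, 0.023, 0.322], [0.639, -0.053, 0.325], [0.637, -0.036, 0.321], [0.635, -0.02, 0.319], [0.657, -0.002, 0.255], [0.656, 0.009, 0.249], [0.655, 0.019, 0.243], [0.656, -0.061, 0.238], [0.654, -0.05, 0.234], [0.651, -0.04, 0.234], [0.65, -0.029, 0.228], [0.646, -0.018, 0.227], [0.643, -0.008, 0.225], [0.64, -0.004, 0.223], [0.639, -0.011, 0.216], [0.632, -0.025, 0.216], [0.53, -0.014, 0.255], [0.525, 0.007, 0.25], [0.521, 0.007, 0.251], [0.514, -0.01, 0.251]]
```

View pics/z.png

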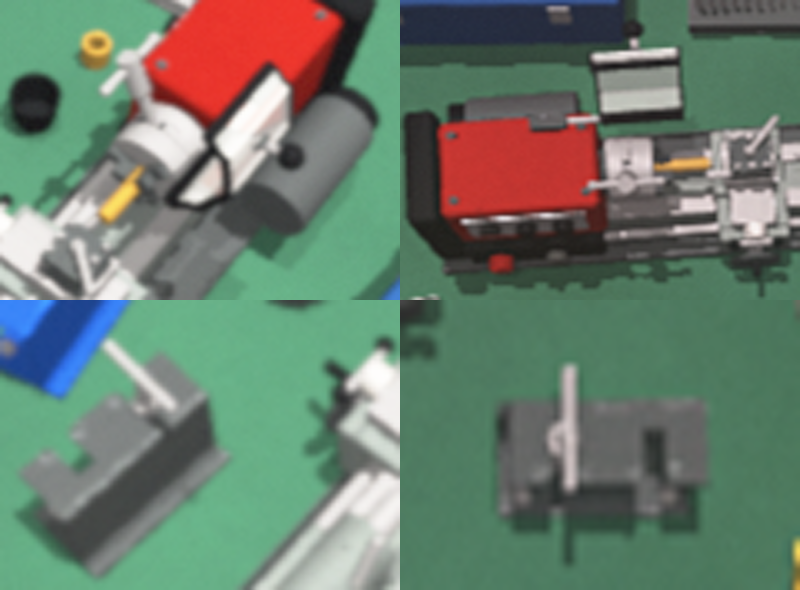

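```bash
cat > b.py <<'E'
from h import *
from scipy.optimize import least_squares
D={n:np.load(n+'0.npz') for n in('scene','top')}
def cyl(P,r,z0,z1):
    a=np.hypot(P[:,0],P[:,1])-r; b=abs(P[:,2]-(z0+z1)/2)-(z1-z0)/2
    return np.minimum(np.maximum(a,b),0)+np.hypot(np.maximum(a,0),np.maximum(b,0))
def keysdf(P): # key frame
    Q=np.c_[P[:,0],P[:,2]-.031,P[:,1]]
    return np.minimum.reduce([cyl(P,.010,0,.04),cyl(Q,.004,-.0405,.0405),cyl(P,.006,-.033,0)])
def fitkey(Ws,x0):
    P=np.vstack(Ws)
    f=lambda x:keysdf(R.from_euler('ZYX',x[3:]).inv().apply(P-x[:3]))
    for k in range(3):
        d=abs(keysdf(R.from_euler('ZYX',x0[3:]).inv().apply(P-x0[:3]))); P=P[d<[.025,.012,.006][k]]
        r=least_squares(f,x0,loss='soft_l1',f_scale=.002); x0=r.x
    return x0,len(P),np.sqrt(np.mean(r.fun**2))
if __name__=='__main__':
    for names in(('scene',),('top',),('scene','top')):
        Ws=[]
        for n in names:
            W=D[n]['W']; m=(W[...,2]>.204)&(W[...,2]<.29)&(W[...,0]>.46)&(W[...,0]<.6)&(abs(W[...,1])<.08); Ws.append(W[m])
        print('key',names,[np.round(v,4) if np.ndim(v) else v for v in fitkey(Ws,np.array([.539,-.005,.217,.07,-.48,0.]))])
    for n in D:
        W=D[n]['W'];f=D[n]['f'].astype(int)
        m=(f.max(-1)-f.min(-1)<30)&(abs(W[...,2]-.085)<.0035)&(abs(W[...,0]-.41)<.05)&(abs(W[...,1]+.235)<.13)
        nl,lab,st,_=cv2.connectedComponentsWithStats(m.astype(np.uint8)); 
        for i in range(1,nl):
            if st[i,4]>25:
                P=W[lab==i];print(n,'rack comp',st[i,4],np.round(P.mean(0),3),cv2.minAreaRect(P[:,:2].astype(np.float32)))
        r=(f[...,0]>120)&(f[...,1]<70)&(f[...,2]<70)&(abs(W[...,2]-.2)<.005)&(W[...,0]>.4)
        P=W[r]; yw=np.radians(4.1); X=P[:,:2]@np.array([[np.cos(yw),-np.sin(yw)],[np.sin(yw),np.cos(yw)]])
        print('red lathe-axes pct',np.percentile(X,[.5,2,98,99.5],axis=0).round(4).tolist())
        m=(f.max(-1)<60)&(W[...,2]>.255)&(W[...,2]<.34)&(W[...,0]>.66)&(W[...,0]<.74)&(abs(W[...,1]+.02)<.05)
        print('knob',m.sum(),W[m].mean(0),W[m].min(0),W[m].max(0))
        # rack height map
        m=(W[...,2]>.06)&(W[...,2]<.14)&(abs(W[...,0]-.41)<.07)&(abs(W[...,1]+.235)<.12)
        P=W[m]; Z=np.full((36,60),-1.);
        iy=((-.115-P[:,1])/.004).astype(int);ix=((.48-P[:,0])/.004).astype(int)
        for a,b,z in zip(ix,iy,P[:,2]): Z[a,b]=max(Z[a,b],z)
        if n=='top':
            print('x from .48 down, y from -.115 to right, 4mm; ')
            for row in Z: print(''.join('.' if z<0 else ('o' if z<.078 else '#' if z<.092 else 'W') for z in row))
E
python3 b.py
```

```text
key ('scene',) [array([ 0.5373, -0.0065,  0.2191,  0.0726, -0.4861, -0.002 ]), 165, np.float64(0.0012810504062210717)]
key ('top',) [array([ 0.5386, -0.009 ,  0.2178,  0.0887, -0.469 , -0.0246]), 79, np.float64(0.0019078467377618834)]
key ('scene', 'top') [array([ 0.5377, -0.0067,  0.2187,  0.0846, -0.4839, -0.0058]), 245, np.float64(0.0016597904254605357)]
scene rack comp 445 [ 0.396 -0.298  0.086] ((0.39225736260414124, -0.2927730679512024), (0.13002631068229675, 0.04975378140807152), 89.89137268066406)
red lathe-axes pct [[0.515, -0.0143], [0.5172, -0.012], [0.6246, 0.1509], [0.627, 0.1551]]
knob 40 [ 0.68646823 -0.02919599  0.29462374] [ 0.66296595 -0.06361043  0.25616676] [ 0.69863886 -0.01228075  0.30795873]
top rack comp 82 [ 0.396 -0.245  0.085] ((0.39339834451675415, -0.2463851273059845), (0.034175921231508255, 0.05068126320838928), 88.44477081298828)
top rack comp 197 [ 0.394 -0.314  0.085] ((0.39289337396621704, -0.31657275557518005), (0.08638540655374527, 0.049962837249040604), 89.95895385742188)
red lathe-axes pct [[0.5114, -0.0143], [0.5134, -0.0112], [0.6216, 0.1467], 
[... 1681 characters left out ...]
####.WW.###########....#W#W##
.............................#######WW.#######.##.#....###W.
..............................####..WW.#########.#....##.##.
.............................W###o#.W...##########....#####.
................................#...WW.........#............
....................................WW......................
............................................................
............................................................
............................................................
............................................................
............................................................
............................................................
```

```bash
cat >> h.py <<'E'
np.set_printoptions(suppress=True)
def pose():
    s=read_state(); return np.array(s['tool_pos']),R.from_rotvec(s['orientation']),s
def go(p,Rt=None):
    """print turn (6deg units, total) then shift (25mm units, total) in the tool axes before and after the turn"""
    p0,R0,s=pose(); Rt=Rt or R0
    print('turn',((R0.inv()*Rt).as_rotvec(degrees=True)/6).round(2),'shift before-turn axes',(R0.inv().apply(np.array(p)-p0)/.025).round(2),'after-turn axes',(Rt.inv().apply(np.array(p)-p0)/.025).round(2))
def frame(z,y):
    z=np.array(z,float)/np.linalg.norm(z); y=np.array(y,float)-z*np.dot(z,y); y/=np.linalg.norm(y)
    return R.from_matrix(np.c_[np.cross(y,z),y,z])
KO=np.array([.5377,-.0067,.2187]); KR=R.from_euler('ZYX',[.0846,-.4839,0.]); KA=KR.apply([0,0,1]); KX=KR.apply([1,0,0])
GR=frame(-KA,KX)
E
python3 -c "
from h import *
print(KA,KO+.017*KA,KO+.097*KA)
go(KO+.097*KA,GR)"
```

```text
[-0.46357105 -0.03931194  0.88518724] [ 0.52981929 -0.0073683   0.23374818] [ 0.49273361 -0.01051326  0.30456316]
turn [-4.12 -2.63 10.7 ] shift before-turn axes [-18.71 -17.76  -4.52] after-turn axes [-23.91  10.67   0.47]
```

>>> move_arm:
  plan:
    - [0,0,0,-0.94,-0.89,-0.23,50]
    - [0,0,0,-0.94,-0.89,-0.23,50]
    - [0,0,0,-0.94,-0.89,-0.23,50]
    - [0,0,0,-0.94,-0.89,-0.23,50]
    - [0,0,0,-0.94,-0.89,-0.23,50]
    - [0,0,0,-0.94,-0.89,-0.23,50]
    - [0,0,0,-0.94,-0.89,-0.23,50]
    - [0,0,0,-0.94,-0.89,-0.23,50]
    - [0,0,0,-0.94,-0.89,-0.23,50]
    - [0,0,0,-0.94,-0.89,-0.23,50]
  force: 30

```text
t: 1.1
tool_pos: [0.3484, 0.2752, 0.2491]
orientation: [-0.536, -3.095, 0.0]
force: [0.3, 0.0, 0.4]
opening: 0.0499
gripper_force: 0.0
```

>>> move_arm:
  plan:
    - [0,0,0,-0.94,-0.89,-0.23,50]
    - [0,0,0,-0.94,-0.89,-0.23,50]
    - [0,0,0,-0.94,-0.89,-0.23,50]
    - [0,0,0,-0.94,-0.89,-0.23,50]
    - [0,0,0,-0.94,-0.89,-0.23,50]
    - [0,0,0,-0.94,-0.89,-0.23,50]
    - [0,0,0,-0.94,-0.89,-0.23,50]
    - [0,0,0,-0.94,-0.89,-0.23,50]
    - [0,0,0,-0.94,-0.89,-0.23,50]
    - [0,0,0,0,0,0,50]

```text
t: 2.1
tool_pos: [0.4811, 0.0139, 0.301]
orientation: [0.541, 3.094, -0.002]
force: [0.1, 0.5, -0.3]
opening: 0.0502
gripper_force: 0.0
```

>>> move_arm:
  plan:
    - [-0.38,-0.24,0.97,0,0,0,50]
    - [-0.38,-0.24,0.97,0,0,0,50]
    - [-0.38,-0.24,0.97,0,0,0,50]
    - [-0.38,-0.24,0.97,0,0,0,50]
    - [-0.38,-0.24,0.97,0,0,0,50]
    - [-0.38,-0.24,0.97,0,0,0,50]
    - [-0.38,-0.24,0.97,0,0,0,50]
    - [-0.38,-0.24,0.97,0,0,0,50]
    - [-0.38,-0.24,0.97,0,0,0,50]
    - [-0.38,-0.24,0.97,0,0,0,50]

```text
t: 3.1
tool_pos: [0.4797, 0.0175, 0.3004]
orientation: [1.784, 2.159, 0.478]
force: [-0.1, 0.4, -0.7]
opening: 0.0499
gripper_force: 0.0
```

```bash
python3 -c "
from h import *
p,r,s=pose();print(p,s['q'],s['t'],s['opening'])
go(KO+.097*KA,GR);go(KO+.017*KA,GR)"
```

```text
[0.47966444 0.0174977  0.3004441 ] [-0.19648609 -0.74681384  2.07107458  0.1503783   1.39118965 -0.38104529] 3.1 0.04992930925980554
turn [-0.3  -0.28  0.94] shift before-turn axes [-1.2   0.34  0.01] after-turn axes [-1.16  0.45  0.05]
turn [-0.3  -0.28  0.94] shift before-turn axes [-1.3   0.44  3.2 ] after-turn axes [-1.16  0.45  3.25]
```

>>> move_arm:
  plan:
    - [-0.3,-0.28,0.94,0,0,0,50]
    - [0,0,0,-0.58,0.22,0.05,50]
    - [0,0,0,-0.58,0.22,0,50]
    - [0,0,0,0,0,0.4,50]
    - [0,0,0,0,0,0.4,50]
    - [0,0,0,0,0,0.4,50]
    - [0,0,0,0,0,0,50]
    - [0,0,0,0,0,0,50]
    - [0,0,0,0,0,0,50]
    - [0,0,0,0,0,0,50]

```text
t: 4.1
tool_pos: [0.5069, -0.0098, 0.2791]
orientation: [1.87, 2.044, 0.501]
force: [-0.5, 0.7, -0.0]
opening: 0.05
gripper_force: 0.0
```

```bash
python3 -c "
from h import *
p,r,s=pose();print(p,s['q'],s['t'])
go(KO+.017*KA,GR)
c=cam('scene');f=c['frame'][120:240,300:460];cv2.imwrite('pics/g1.png',cv2.resize(f[...,::-1],(800,600),interpolation=cv2.INTER_CUBIC))"
```

```text
[ 0.5069457  -0.00984572  0.27909818] [-0.24022696 -0.70402121  2.09619482  0.15461834  1.29103231 -0.33733445] 4.1
turn [-0.01  0.    0.04] shift before-turn axes [ 0.02 -0.03  2.03] after-turn axes [ 0.02 -0.03  2.03]
```

View pics/g1.png

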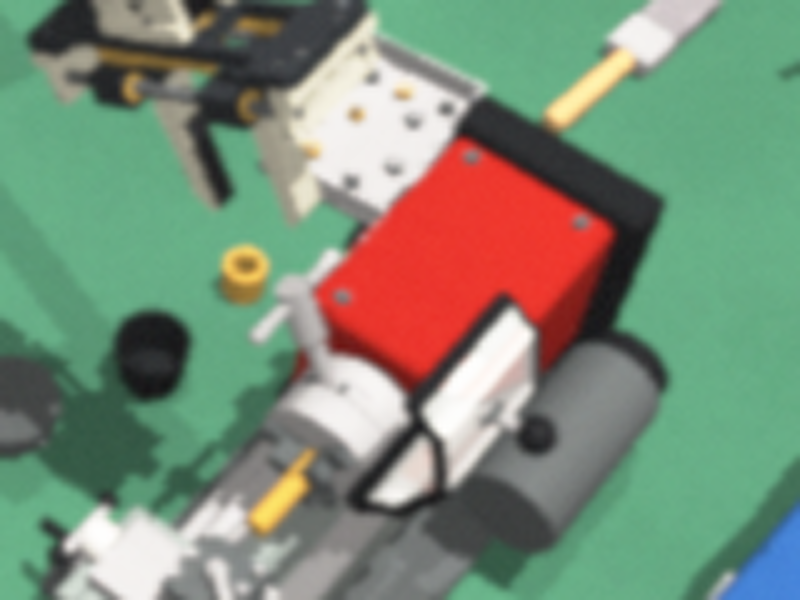

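```bash
python3 -c "
from h import *
c=cam('scene');p,r,s=pose()
for d in([0,.025,.011],[0,-.025,.011],[0,0,0]): 
  w=p+r.apply(d);u=proj(c,w)[0];print(w.round(3),((u-[300,120])*5).round())
for k in(0,.031,.04): print(k,((proj(c,KO+k*KA)[0]-[300,120])*5).round())
for u,v in((220,205),(300,220),(295,200),(225,190)):print(u,v,c['W'][120+v//5,300+u//5])
"
```

```text
[ 0.534 -0.008  0.281] [313. 270.]
[ 0.49  -0.011  0.258] [245. 254.]
[ 0.507 -0.01   0.279] [273. 247.]
0 [307. 335.]
0.031 [292. 295.]
0.04 [287. 283.]
220 205 [ 0.33439875  0.16322395 -0.00042973]
300 220 [ 0.38666403  0.19511872 -0.00130924]
295 200 [ 0.52045619 -0.01483954  0.33827075]
225 190 [ 0.46873548 -0.00879437  0.2952618 ]
```

```bash
python3 -c "
from h import *
p,r,s=pose();print(s['t'],tips_ahead)
for n in('scene','top'):
  c=cam(n);W=c['W'];L=r.inv().apply((W-p).reshape(-1,3))
  m=(abs(L[:,0])<.02)&(abs(L[:,1])<.07)&(L[:,2]<.03)&(L[:,2]>-.09)
  P=L[m];P=P[np.argsort(-P[:,2])];print(n,len(P));print((P[:60:2]*1000).round().astype(int).tolist())
"
```

```text
4.2 0.011
scene 309
[[-8, 0, 29], [-2, -8, 29], [-7, 7, 29], [-4, 5, 28], [4, -1, 28], [7, -4, 28], [0, 2, 28], [5, 6, 28], [1, 9, 28], [0, -9, 27], [4, 3, 27], [0, -5, 26], [-5, -28, -28], [-7, -33, -29], [3, -26, -29], [-8, -28, -30], [-6, -37, -31], [-8, 31, -32], [-7, -32, -33], [-1, -25, -33], [-8, -27, -34], [-7, -38, -35], [-8, 29, -35], [4, -28, -36], [-2, -26, -37], [9, 38, -37], [0, 38, -38], [-6, -38, -38], [-9, 38, -38], [-8, 27, -39]]
top 3
[[-1, -4, 29], [-8, -4, 24]]
```

>>> move_arm:
  plan:
    - [0,0,0,0,0,0.3,50]
    - [0,0,0,0,0,0.3,50]
    - [0,0,0,0,0,0.3,50]
    - [0,0,0,0,0,0.3,50]
    - [0,0,0,0,0,0.3,50]
    - [0,0,0,0,0,0.3,50]
    - [0,0,0,0,0,0.2,50]
    - [0,0,0,0,0,0,50]
    - [0,0,0,0,0,0,50]
    - [0,0,0,0,0,0,50]

```text
t: 5.3
tool_pos: [0.5301, -0.008, 0.2347]
orientation: [1.87, 2.044, 0.501]
force: [-0.4, -0.1, -0.1]
opening: 0.05
gripper_force: 0.0
```

```bash
cat > tip.py <<'E'
from h import *
p,r,s=pose();print(p,s['t'],s['force'])
go(KO+.017*KA,GR)
c=cam('scene');W=c['W'];L=r.inv().apply((W-p).reshape(-1,3))
m=(abs(L[:,0])<.02)&(abs(L[:,1])<.07)&(L[:,2]<.03)&(L[:,2]>-.09)
P=L[m]
for k in range(-90,30,6):
    q=P[(P[:,2]*1000>=k)&(P[:,2]*1000<k+6)]*1000
    if len(q):print(k,len(q),'y:',np.sort(q[:,1]).round().astype(int).tolist())
f=c['frame'][120:240,300:460];cv2.imwrite('pics/g2.png',cv2.resize(f[...,::-1],(800,600),interpolation=cv2.INTER_CUBIC))
E
python3 tip.py
```

```text
[ 0.53008707 -0.00802302  0.23472569] 5.3 [-0.38397292 -0.13509338 -0.05265571]
turn [-0.01  0.    0.04] shift before-turn axes [ 0.03 -0.03  0.03] after-turn axes [ 0.03 -0.03  0.03]
-90 26 y: [-42, -36, -33, -33, -32, -30, -28, -28, -27, -27, -26, -26, -25, -24, -23, 27, 31, 31, 31, 32, 36, 40, 42, 43, 43, 43]
-84 22 y: [-40, -40, -36, -32, -31, -28, -27, -27, -25, -25, -25, -23, -23, 28, 30, 33, 33, 35, 36, 41, 42, 43]
-78 30 y: [-38, -33, -33, -31, -31, -28, -27, -26, -26, -26, -26, -26, -25, -25, -24, 26, 28, 32, 32, 34, 38, 40, 40, 41, 41, 41, 41, 42, 42, 43]
-72 27 y: [-42, -37, -33, -29, -27, -26, -26, -26, -26, -26, -25, -24, -23, -23, -22, 26, 30, 34, 39, 40, 40, 40, 40, 41, 41, 41, 44]
-66 30 y: [-41, -37, -34, -32, -31, -28, -27, -26, -26, -26, -25, -25, -24, -24, 25, 27, 31, 33, 34, 35, 37, 39, 40, 40, 41, 41, 41, 42, 42, 42]
-60 23 y: [-37, -33, -29, -28, -27, -26, -25, -25, -25, -25, -24, 29, 31, 35, 35, 38, 38, 39, 39, 40, 40, 41, 41]
-54 29 y: [-36, -36, -32, -30, -27, -27, -26, -26, -25, -25, -25, -24, -24, -23, 27, 29, 30, 33, 37, 38, 39, 39, 39, 39, 40, 40, 40, 41, 41]
-48 27 y: [-39, -36, -35, -32, -32, -29, -27, -27, -27, -26, -26, -25, -25, -24, -24, -23, 27, 32, 32, 33, 38, 38, 38, 38, 40, 40, 40]
-42 23 y: [-39, -36, -31, -30, -28, -27, -25, -24, -24, -23, 27, 28, 31, 32, 36, 37, 37, 38, 38, 39, 39, 40, 41]
-36 18 y: [-37, -29, -28, -28, -27, -27, -26, -26, -26, -26, -26, -25, -25, 26, 30, 31, 33, 36]
-30 2 y: [-27, -2]
-24 28 y: [-9, -7, -6, -6, -5, -5, -3, -3, -2, -1, 0, 0, 0, 0, 1, 1, 2, 3, 4, 4, 5, 5, 6, 6, 7, 8, 8, 9]
-18 19 y: [-5, -2, -2, -1, 0, 0, 1, 1, 3, 4, 4, 5, 6, 6, 7, 7, 7, 8, 8]
-12 11 y: [1, 1, 2, 5, 7, 7, 7, 8, 8, 8, 11]
-6 12 y: [-2, -2, 0, 1, 5, 6, 7, 8, 9, 9, 9, 9]
0 12 y: [-4, 0, 2, 2, 6, 6, 6, 7, 8, 8, 8, 10]
6 10 y: [-4, -3, 1, 3, 4, 5, 6, 8, 9, 9]
12 8 y: [-1, 1, 4, 6, 7, 7, 7, 9]
18 5 y: [-3, 1, 2, 4, 6]
24 7 y: [-2, -1, 2, 3, 3, 5, 5]
```

View pics/g2.png

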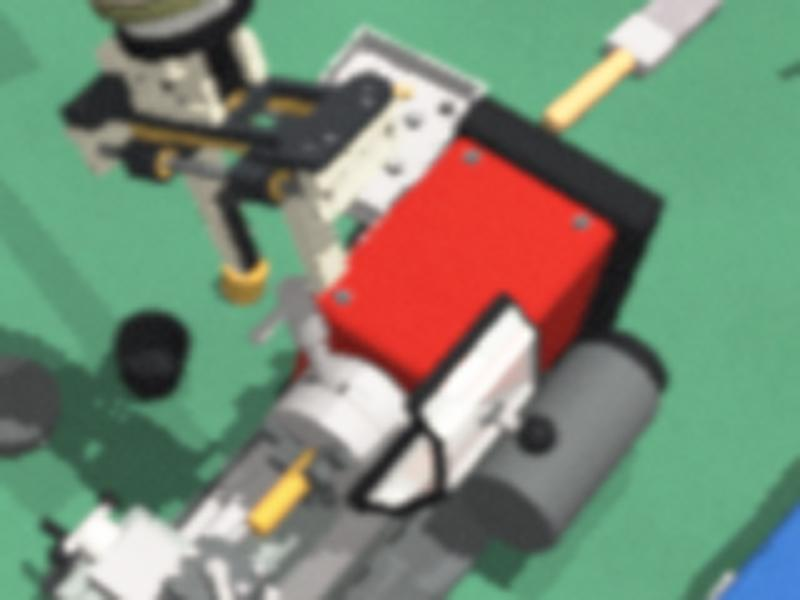

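>>> move_arm:
  plan:
    - [0,0,0,0,0,0.2,50]
    - [0,0,0,0,0,0.2,50]
    - [0,0,0,0,0,0.2,50]
    - [0,0,0,0,0,0.2,50]
    - [0,0,0,0,0,0.2,50]
    - [0,0,0,0,0,0.2,50]
    - [0,0,0,0,0,0.2,50]
    - [0,0,0,0,0,0.1,50]
    - [0,0,0,0,0,0,50]
    - [0,0,0,0,0,0,50]

```text
t: 6.35
tool_pos: [0.5473, -0.0065, 0.2011]
orientation: [1.871, 2.045, 0.501]
force: [0.8, -0.6, -0.2]
opening: 0.0503
gripper_force: 0.0
```

```bash
python3 tip.py|grep -v -e '^-[4-9]'; python3 -c "
from h import *
c=cam('scene');p,r,s=pose();save(c,'x.png')
print(s['q'])"
```

```text
[ 0.54726978 -0.00648626  0.20105049] 6.35 [ 0.75280051 -0.62357284 -0.19077002]
turn [-0.01  0.    0.04] shift before-turn axes [ 0.02 -0.01 -1.48] after-turn axes [ 0.02 -0.01 -1.48]
-36 22 y: [-33, -30, -29, -27, -25, -25, -5, -2, 4, 4, 5, 6, 7, 7, 8, 8, 9, 9, 27, 28, 31, 32]
-30 10 y: [-3, -2, 1, 6, 7, 8, 8, 9, 10, 10]
-24 9 y: [-2, 0, 2, 4, 6, 7, 7, 7, 9]
-18 5 y: [1, 2, 5, 6, 6]
-12 6 y: [-1, 2, 3, 3, 4, 6]
0 7 y: [-3, 1, 3, 4, 4, 4, 4]
6 4 y: [-1, 0, 3, 3]
12 73 y: [-17, -15, -14, -14, -14, -11, -11, -10, -9, -9, -9, -8, -8, -7, -7, -5, -5, -5, -4, -4, -3, -3, -3, -1, 0, 0, 0, 0, 0, 0, 1, 1, 2, 2, 3, 3, 3, 3, 4, 4, 5, 5, 6, 6, 6, 6, 6, 6, 6, 7, 7, 7, 7, 8, 8, 8, 8, 9, 9, 9, 10, 11, 11, 11, 12, 13, 13, 13, 14, 14, 14, 15, 17]
18 59 y: [-27, -26, -24, -23, -23, -22, -20, -18, -14, 8, 10, 10, 10, 12, 13, 13, 13, 14, 14, 14, 14, 15, 15, 16, 16, 16, 17, 17, 17, 18, 18, 19, 19, 19, 19, 19, 19, 19, 20, 20, 21, 21, 21, 21, 21, 22, 22, 23, 23, 24, 26, 60, 60, 62, 63, 64, 65, 67, 67]
24 37 y: [20, 21, 21, 21, 22, 22, 23, 23, 23, 23, 23, 24, 24, 24, 24, 24, 25, 25, 25, 26, 26, 26, 26, 27, 27, 27, 28, 28, 28, 29, 30, 30, 65, 66, 67, 67, 68]
[-0.20416709 -0.55600349  2.14589353  0.14934501  1.09051854 -0.33104219]
```

View pics/g2.png

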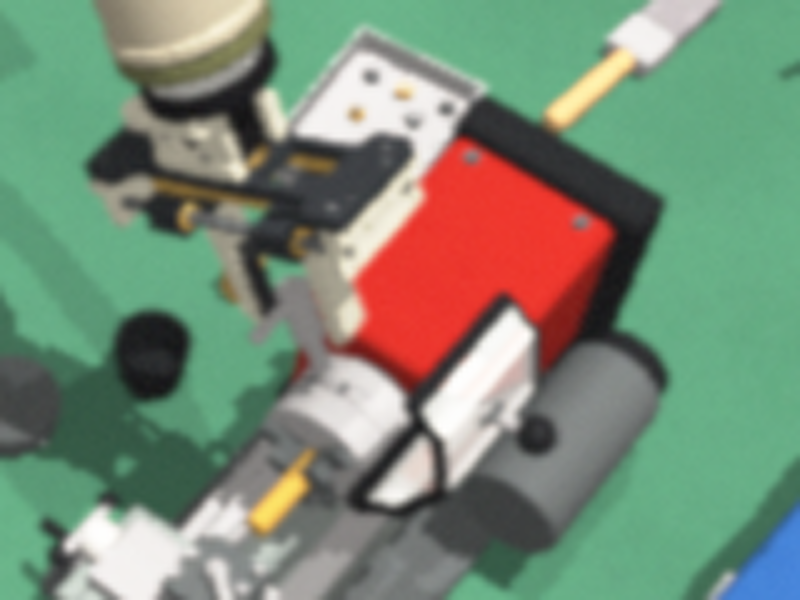

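>>> move_arm:
  plan:
    - [0,0,0,0,0,0.12,50]
    - [0,0,0,0,0,0,35]
    - [0,0,0,0,0,0,25]
    - [0,0,0,0,0,0,15]
    - [0,0,0,0,0,0,10]
    - [0,0,0,0,0,0,10]
    - [0,0,0,0,0,0,10]
    - [0,0,0,0,0,0,10]
    - [0,0,0,0,0,0,10]
    - [0,0,0,0,0,0,10]
  force: 30

```text
t: 7.45
tool_pos: [0.5485, -0.0064, 0.1982]
orientation: [1.871, 2.045, 0.501]
force: [-4.7, -1.2, 1.9]
opening: 0.0197
gripper_force: 30.0
```

>>> move_arm:
  plan:
    - [0,0,0,0,0,-0.15,10]
    - [0,0,0,0,0,-0.2,10]
    - [0,0,0,0,0,-0.2,10]
    - [0,0,0,0,0,-0.2,10]
    - [0,0,0,0,0,-0.25,10]
    - [0,0,0,0,0,-0.3,10]
    - [0,0,0,0,0,-0.3,10]
    - [0,0,0,0,0,-0.3,10]
    - [0,0,0,0,0,-0.3,10]
    - [0,0,0,0,0,-0.3,10]

```text
t: 8.45
tool_pos: [0.5195, -0.0089, 0.2543]
orientation: [1.87, 2.044, 0.501]
force: [-0.4, 0.2, -1.1]
opening: 0.0193
gripper_force: 30.0
```

```bash
cat > kf.py <<'E'
from h import *
from b import fitkey
def kfit(dz=-.023):
    p,r,s=pose(); c=cam('scene');W=c['W'];L=r.inv().apply((W-p).reshape(-1,3)).reshape(W.shape)
    # tool-frame key: z_key=-tool z; key x = tool y ; key y = tool x
    m=(abs(L[...,0])<.05)&(abs(L[...,1])<.0115)&(L[...,2]>-.075)&(L[...,2]<.06)
    T=L[m]; return p,r,s,fitkey([T],np.r_[0,0,-.02,np.pi/2,0,np.pi])
if __name__=='__main__':
    p,r,s,(x,n,e)=kfit(); K=R.from_euler('ZYX',x[3:]);o=p+r.apply(x[:3]);a=r.apply(K.apply([0,0,1]))
    print('t',s['t'],'open',s['opening'],'in tool: origin',x[:3].round(4),'axis',K.apply([0,0,1]).round(3),'bar',K.apply([0,1,0]).round(3),n,e)
    print('world origin',o.round(4),'axis',a.round(3),'bar',r.apply(K.apply([0,1,0])).round(3))
    print('tcp',p, s['force'],s['q'].round(2))
E
python3 kf.py
```

```text
t 8.45 open 0.01932910248299417 in tool: origin [ 0.0008 -0.0006 -0.0234] axis [ 0.007 -0.005 -1.   ] bar [ 0.999 -0.045  0.007] 143 0.0016786448516483957
world origin [ 0.5081 -0.009   0.2748] axis [-0.468 -0.033  0.883] bar [-0.125  0.992 -0.029]
tcp [ 0.51946342 -0.00886327  0.25433449] [-0.43633811  0.17971515 -1.06037436] [-0.23 -0.66  2.12  0.15  1.23 -0.33]
```

```bash
python3 -c "
from h import *
d=np.load('scene0.npz');W=d['W'];f=d['f'].astype(int)
m=(abs(W[...,2]-.085)<.004)&(abs(W[...,0]-.3925)<.024)&(abs(W[...,1]+.293)<.064)
P=W[m]
for x in np.arange(.37,.416,.005):
    y=np.sort(P[abs(P[:,0]-x)<.0035][:,1]); g=np.diff(y); print(x.round(3),[(y[i].round(4),y[i+1].round(4)) for i in np.argsort(-g)[:2]])
bl=(f[...,2]>f[...,0]+60)&(W[...,2]>.07)&(W[...,2]<.12)&(abs(W[...,1]+.25)<.3)&(W[...,0]<.45);nl,lab,st,_=cv2.connectedComponentsWithStats(bl.astype(np.uint8))
for i in range(1,nl):
    if st[i,4]>20:print('blue',W[lab==i].min(0),W[lab==i].max(0))
hi=(W[...,2]>.15)&(W[...,1]<-.2)&(W[...,0]>.1)&(W[...,0]<.65)&(W[...,1]>-.6);print('high',W[hi].min(0),W[hi].max(0))
p,r,s=pose()
T=frame([0,0,-1],[1,0,0])
go([.325,-.3235,.1150-.0234+.1],T)
"
```

```text
0.37 [(np.float64(-0.2716), np.float64(-0.2443)), (np.float64(-0.3305), np.float64(-0.3131))]
0.375 [(np.float64(-0.2715), np.float64(-0.2456)), (np.float64(-0.3301), np.float64(-0.3156))]
0.38 [(np.float64(-0.2715), np.float64(-0.2449)), (np.float64(-0.3303), np.float64(-0.3156))]
0.385 [(np.float64(-0.272), np.float64(-0.2457)), (np.float64(-0.3309), np.float64(-0.3146))]
0.39 [(np.float64(-0.2713), np.float64(-0.2451)), (np.float64(-0.3304), np.float64(-0.3137))]
0.395 [(np.float64(-0.2655), np.float64(-0.2456)), (np.float64(-0.3305), np.float64(-0.3154))]
0.4 [(np.float64(-0.2571), np.float64(-0.2456)), (np.float64(-0.3244), np.float64(-0.3194))]
0.405 [(np.float64(-0.2548), np.float64(-0.2456)), (np.float64(-0.3347), np.float64(-0.3309))]
0.41 [(np.float64(-0.3058), np.float64(-0.3009)), (np.float64(-0.3473), np.float64(-0.3434))]
0.415 [(np.float64(-0.2602), np.float64(-0.2537)), (np.float64(-0.2799), np.float64(-0.2744))]
blue [ 0.20271661 -0.29922064  0.0702158 ] [ 0.29100226 -0.161986    0.09343463]
high [ 0.47027279 -0.49114493  0.15004835] [ 0.64943321 -0.20034512  0.20300173]
turn [ 4.62 -0.18  0.83] shift before-turn axes [-11.84  -9.06  -1.83] after-turn axes [-12.58  -7.79   2.57]
```

>>> move_arm:
  plan:
    - [0,0,0,-0.8,-0.6,-0.12,10]
    - [0,0,0,-0.8,-0.6,-0.12,10]
    - [0,0,0,-0.8,-0.6,-0.12,10]
    - [0,0,0,-0.8,-0.6,-0.12,10]
    - [0,0,0,-0.8,-0.6,-0.12,10]
    - [0,0,0,-0.8,-0.6,-0.12,10]
    - [0,0,0,-0.8,-0.6,-0.12,10]
    - [0,0,0,-0.8,-0.6,-0.12,10]
    - [0,0,0,-0.8,-0.6,-0.12,10]
    - [0,0,0,-0.8,-0.6,-0.12,10]

```text
t: 9.5
tool_pos: [0.3905, -0.2221, 0.2111]
orientation: [1.87, 2.044, 0.5]
force: [0.8, -0.5, -1.8]
opening: 0.0196
gripper_force: 30.0
```

>>> move_arm:
  plan:
    - [0,0,0,-0.8,-0.6,-0.12,10]
    - [0,0,0,-0.8,-0.6,-0.12,10]
    - [0,0,0,-0.8,-0.6,-0.12,10]
    - [0,0,0,-0.8,-0.6,-0.12,10]
    - [0,0,0,-0.64,-0.66,-0.15,10]
    - [0.92,-0.04,0.17,0,0,0,10]
    - [0.92,-0.04,0.17,0,0,0,10]
    - [0.92,-0.04,0.17,0,0,0,10]
    - [0.92,-0.04,0.17,0,0,0,10]
    - [0.92,-0.04,0.17,0,0,0,10]

```text
t: 10.5
tool_pos: [0.3252, -0.324, 0.1907]
orientation: [2.224, 2.217, -0.007]
force: [-0.7, -0.5, -1.5]
opening: 0.0198
gripper_force: 30.0
```

```bash
python3 kf.py; python3 -c "
from h import *
T=frame([0,0,-1],[1,0,0])
go([.325,-.3232,.0980-.0234],T)
"
```

```text
t 10.5 open 0.0197596305035564 in tool: origin [ 0.0007 -0.0002 -0.023 ] axis [ 0.022  0.074 -0.997] bar [0.997 0.075 0.028] 33 0.0010157310159953053
world origin [ 0.325  -0.3233  0.2137] axis [0.076 0.026 0.997] bar [ 0.078  0.996 -0.032]
tcp [ 0.32524375 -0.32401232  0.19069716] [-0.66495474 -0.46021137 -1.47086638] [-0.89 -0.26  1.86 -0.    1.54 -0.89]
turn [-0.07  0.03 -0.03] shift before-turn axes [ 0.02 -0.02  4.62] after-turn axes [ 0.01 -0.05  4.62]
```

>>> move_arm:
  plan:
    - [0,0,0,0,0,0.6,10]
    - [0,0,0,0,0,0.6,10]
    - [0,0,0,0,0,0.6,10]
    - [0,0,0,0,0,0.6,10]
    - [0,0,0,0,0,0.6,10]
    - [0,0,0,0,0,0.6,10]
    - [0,0,0,0,0,0.6,10]
    - [0,0,0,0,0,0.4,10]
    - [0,0,0,0,0,0,10]
    - [0,0,0,0,0,0,10]

```text
t: 11.55
tool_pos: [0.3248, -0.3236, 0.0748]
orientation: [2.223, 2.218, -0.001]
force: [-0.2, -0.6, -1.6]
opening: 0.0193
gripper_force: 30.0
```

```bash
python3 kf.py; python3 -c "
from h import *
T=frame([0,0,-1],[1,0,0])
go([.325,-.3232,.0880-.0234],T)
c=cam('scene');f=c['frame'][180:300,215:375];cv2.imwrite('pics/r1.png',cv2.resize(f[...,::-1],(800,600),interpolation=cv2.INTER_CUBIC))
print(((proj(c,[[.3925,-.323,.085],[.4,-.323,.085],[.3675,-.323,.085],[.325,-.3232,.097],[.325,-.3232,.137]])-[215,180])*5).round())
"
```

```text
t 11.55 open 0.019338398859365363 in tool: origin [ 0.0019 -0.003  -0.0247] axis [-0.025  0.181 -0.983] bar [ 0.994  0.111 -0.005] 19 0.0011393946753017366
world origin [ 0.3218 -0.3216  0.0994] axis [ 0.18  -0.025  0.983] bar [0.114 0.994 0.004]
tcp [ 0.32478493 -0.32356253  0.07476581] [-0.22846888 -0.64865812 -1.6448215 ] [-0.9  -0.17  2.01 -0.    1.31 -0.89]
turn [ 0.01  0.02 -0.02] shift before-turn axes [ 0.03 -0.    0.43] after-turn axes [ 0.03 -0.    0.43]
[[188. 331.]
 [197. 339.]
 [161. 305.]
 [113. 253.]
 [101. 222.]]
```

View pics/r1.png

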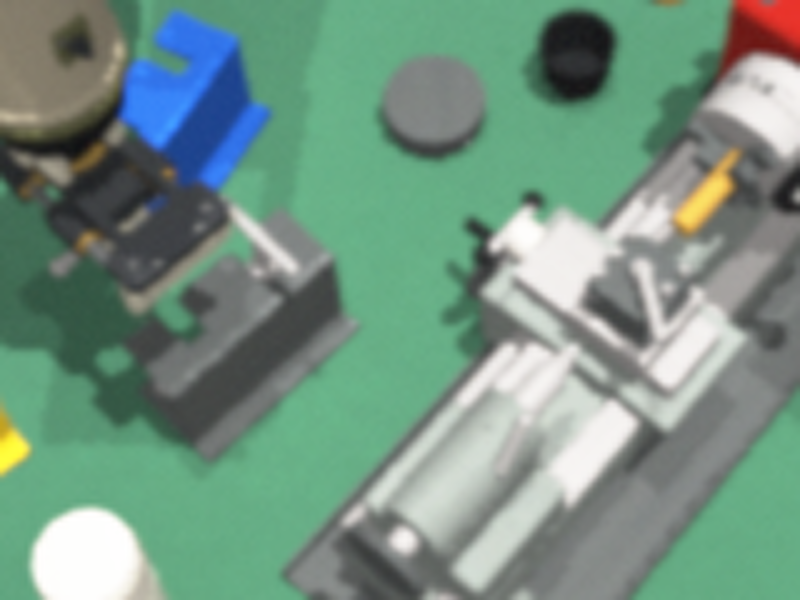

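>>> move_arm:
  plan:
    - [0,0,0,0.01,0,0.19,10]
    - [0,0,0,0,0,0.18,10]
    - [0,0,0,0,0.3,0,10]
    - [0,0,0,0,0.3,0,10]
    - [0,0,0,0,0.3,0,10]
    - [0,0,0,0,0.2,0,10]
    - [0,0,0,0,0.2,0,10]
    - [0,0,0,0,0.2,0,10]
    - [0,0,0,0,0,0,10]
    - [0,0,0,0,0,0,10]

```text
t: 12.65
tool_pos: [0.3624, -0.3233, 0.0654]
orientation: [2.223, 2.219, -0.001]
force: [0.1, 0.0, -0.1]
opening: 0.0192
gripper_force: 30.0
```

>>> move_arm:
  plan:
    - [0,0,0,-0.02,0.15,0,10]
    - [0,0,0,0,0.15,0,10]
    - [0,0,0,0,0.15,0,10]
    - [0,0,0,0,0.15,0,10]
    - [0,0,0,0,0.15,0,10]
    - [0,0,0,0,0.15,0,10]
    - [0,0,0,0,0.15,0,10]
    - [0,0,0,0,0.15,0,10]
    - [0,0,0,0,0,0,10]
    - [0,0,0,0,0,0,10]

```text
t: 13.65
tool_pos: [0.3924, -0.3239, 0.0655]
orientation: [2.223, 2.218, -0.001]
force: [-0.0, 0.4, -1.5]
opening: 0.0198
gripper_force: 30.0
```

Fully in, with no contact force. Now lower slowly until the boss touches the shelf.

>>> move_arm:
  plan:
    - [0,0,0,0,0,0.05,10]
    - [0,0,0,0,0,0.05,10]
    - [0,0,0,0,0,0.03,10]
    - [0,0,0,0,0,0,10]
    - [0,0,0,0,0,0,10]
    - [0,0,0,0,0,0,10]
    - [0,0,0,0,0,0,10]
    - [0,0,0,0,0,0,10]
    - [0,0,0,0,0,0,10]
    - [0,0,0,0,0,0,10]

```text
t: 14.65
tool_pos: [0.3924, -0.3241, 0.0635]
orientation: [2.223, 2.218, -0.001]
force: [-4.7, 3.1, 9.5]
opening: 0.0198
gripper_force: 30.0
```

```bash
python3 kf.py;python3 -c "
from h import *
print(read_state()['force'],read_state()['wrist_torque'])"
```

```text
t 14.65 open 0.01977005218879892 in tool: origin [-0.0245 -0.     -0.0203] axis [ 0.551 -0.036 -0.833] bar [ 0.834 -0.013  0.552] 74 0.0027771652167703897
world origin [ 0.3924 -0.3486  0.0839] axis [-0.035  0.553  0.833] bar [-0.011  0.833 -0.553]
tcp [ 0.39243536 -0.32411716  0.06349709] [-4.69095897  3.14119325  9.49871256] [-0.79 -0.02  1.88 -0.    1.28 -0.79]
[-3.92275339  3.04898052  9.4384949 ] [ 0.61688693  0.77044937 -0.00908981]
```

>>> move_arm:
  plan:
    - [0,0,0,0,0,-0.04,10]
    - [0,0,0,0,0,0,22]
    - [0,0,0,0,0,0,26]
    - [0,0,0,0,0,0,32]
    - [0,0,0,0,0,0,40]
    - [0,0,0,0,0,0,44]
    - [0,0,0,0,0,0,44]
    - [0,0,0,0,0,0,44]
    - [0,0,0,0,0,0,44]
    - [0,0,0,0,0,0,44]

```text
t: 15.7
tool_pos: [0.3924, -0.3239, 0.0633]
orientation: [2.223, 2.218, -0.001]
force: [-0.1, -0.9, -0.9]
opening: 0.044
gripper_force: 0.0
```

>>> move_arm:
  plan:
    - [0,0,0,0,0,-0.2,44]
    - [0,0,0,0,0,-0.4,44]
    - [0,0,0,0,0,-0.6,44]
    - [0,0,0,0,0,-0.8,44]
    - [0,0,0,0,0,-0.8,44]
    - [0,0,0,0,0,-0.8,44]
    - [0,0,0,0,0,-0.8,44]
    - [0,0,0,0,0,-0.8,44]
    - [0,0,0,0,0,-0.8,44]
    - [0,0,0,0,0,-0.8,44]

```text
t: 16.7
tool_pos: [0.3925, -0.3239, 0.2359]
orientation: [2.222, 2.217, -0.001]
force: [0.3, -0.3, 0.7]
opening: 0.0438
gripper_force: 0.0
```

>>> move_arm:
  plan:
    - [0,0,0,0.9,-0.1,-0.7,44]
    - [0,0,0,0.9,-0.1,-0.7,44]
    - [0,0,0,0.9,-0.1,-0.7,44]
    - [0,0,0,0.9,0,-0.5,44]
    - [0,0,0,0.9,0,0,44]
    - [0,0,0,0.9,0,0,44]
    - [0,0,0,0.9,0,0,44]
    - [0,0,0,0.9,0,0,44]
    - [0,0,0,0.9,0,0,44]
    - [0,0,0,0.9,0,0,44]

```text
t: 17.7
tool_pos: [0.3852, -0.0978, 0.2997]
orientation: [2.222, 2.217, 0.001]
force: [0.1, 0.7, 0.0]
opening: 0.0444
gripper_force: 0.0
```

```bash
cat > chk.py <<'E'
from h import *
from b import fitkey
c=cam('scene');W=c['W']
m=(W[...,2]>.09)&(abs(W[...,0]-.3925)<.03)&(abs(W[...,1]+.323)<.044)&(W[...,2]<.14)
x,n,e=fitkey([W[m]],np.r_[.3925,-.323,.085,0.,0,0]);print(x.round(4),n,e)
d=np.load('scene0.npz');W0=d['W']
m=(W[...,2]>.1)&(W[...,2]<.14)&(abs(W[...,0]-.39)<.05)&(abs(W[...,1]+.263)<.017)
m0=(W0[...,2]>.1)&(W0[...,2]<.14)&(abs(W0[...,0]-.39)<.05)&(abs(W0[...,1]+.263)<.017)
print('wrench',W[m].mean(0),W0[m0].mean(0))
p,r,s=pose();print(p,s['q'],s['t'],s['force'])
f=c['frame'][120:300,200:440];cv2.imwrite('pics/c1.png',cv2.resize(f[...,::-1],(800,600),interpolation=cv2.INTER_CUBIC))
E
python3 chk.py
```

```text
[ 0.3902 -0.3231  0.0863 -0.035   0.0159 -0.0056] 124 0.0013145217338210904
wrench [ 0.39424807 -0.26337537  0.12815507] [ 0.39480104 -0.26343825  0.12742768]
[ 0.38531914 -0.09531443  0.29996721] [-0.37268452 -0.45376539  1.8157184   0.00083329  1.77661478 -0.37131949] 17.75 [1.93628711 1.20112107 0.99569742]
```

View pics/c1.png

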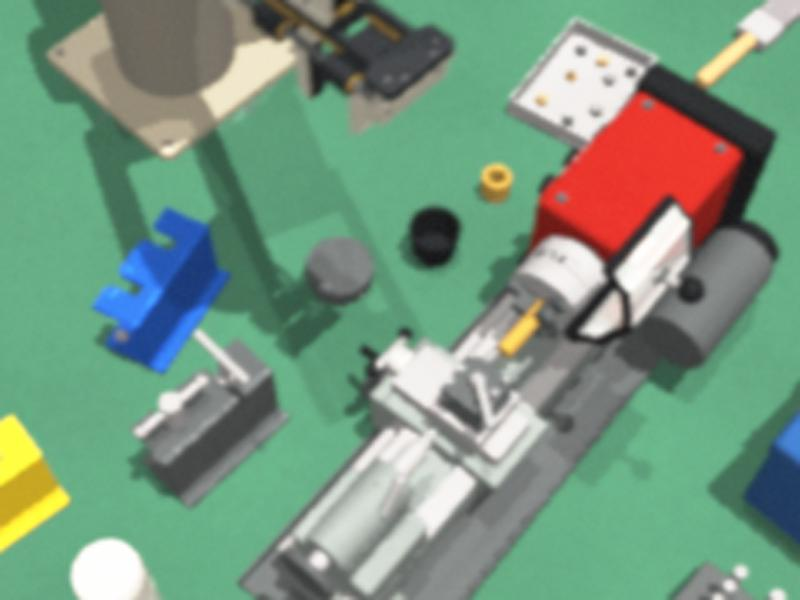

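```bash
cat >> h.py <<'E'
YW=np.radians(4.1); LX=np.array([np.cos(YW),np.sin(YW),0]); LY=np.array([-np.sin(YW),np.cos(YW),0]); LO=np.array([.571,-.0045,0])
HG=LO+.048*LX-.021*LY+[0,0,.202]
def knob(q): return HG+(-.1138*np.cos(q)+.0196*np.sin(q))*LX+np.array([0,0,.1138*np.sin(q)+.0196*np.cos(q)])
E
cat > kn.py <<'E'
from h import *
from scipy.optimize import least_squares
for n in('scene','top'):
    d=np.load(n+'0.npz');W=d['W'];f=d['f'].astype(int)
    for q0 in(2.05,):
        k=knob(q0); m=(np.linalg.norm(W-k,axis=-1)<.03)&(f.max(-1)<70)
        nl,lab,st,ce=cv2.connectedComponentsWithStats(m.astype(np.uint8))
        for i in range(1,nl):
            if st[i,4]>6:
                P=W[lab==i]; r=least_squares(lambda c:np.linalg.norm(P-c,axis=1)-.011,P.mean(0)-[0,0,.006],loss='soft_l1',f_scale=.002)
                print(n,st[i,4],ce[i],P.mean(0).round(4),'fit',r.x.round(4),np.sqrt((r.fun**2).mean()),'lathe off hinge',((r.x-HG)@LX).round(4),((r.x-HG)@LY).round(4),(r.x-HG)[2].round(4))
for q in(1.95,2.05,2.15): print(q,knob(q).round(4))
print(HG)
E
python3 kn.py
```

```text
scene 43 [406.74418605 206.55813953] [ 0.6912 -0.0202  0.3023] fit [ 0.6886 -0.0168  0.2952] 0.0013419619144525404 lathe off hinge 0.0685 0.0004 0.0932
top 33 [298.81818182 118.90909091] [ 0.6888 -0.0179  0.3016] fit [ 0.6907 -0.0182  0.2957] 0.0018596974901722108 lathe off hinge 0.0704 -0.0012 0.0937
1.95 [ 0.6806 -0.0177  0.3005]
2.05 [ 0.6901 -0.017   0.2939]
2.15 [ 0.6989 -0.0164  0.2865]
[ 0.6203786  -0.02201438  0.202     ]
```

```bash
python3 -c "
from h import *
K=np.array([.6895,-.0175,.2955])
T=frame([0,0,-1],LY);T2=frame([0,0,-1],-LY)
go(K+[0,0,.042],T);go(K+[0,0,.042],T2);print(pose()[2]['q'])"
```

```text
turn [  0.02   0.03 -15.69] shift before-turn axes [ 3.13 12.17 -1.46] after-turn axes [-12.36   2.23  -1.5 ]
turn [ 0.03 -0.02 14.31] shift before-turn axes [ 3.13 12.17 -1.46] after-turn axes [12.36 -2.23 -1.5 ]
[-0.37268452 -0.45376539  1.8157184   0.00083329  1.77661478 -0.37131949]
```

>>> move_arm:
  plan:
    - [0,0,0.95,0,0,-0.3,44]
    - [0,0,0.95,0,0,-0.3,44]
    - [0,0,0.95,0,0,-0.3,44]
    - [0,0,0.95,0,0,-0.3,44]
    - [0,0,0.95,0,0,-0.3,44]
    - [0,0,0.95,0,0,0,44]
    - [0,0,0.95,0,0,0,44]
    - [0,0,0.95,0,0,0,44]
    - [0,0,0.95,0,0,0,44]
    - [0,0,0.95,0,0,0,44]
  force: 15

```text
t: 18.75
tool_pos: [0.3852, -0.0988, 0.337]
orientation: [3.013, 0.882, 0.002]
force: [0.3, -0.3, -0.5]
opening: 0.044
gripper_force: 0.0
```

>>> move_arm:
  plan:
    - [0,0,0.96,0,0,0,44]
    - [0,0,0.96,0,0,0,44]
    - [0,0,0.96,0,0,0,44]
    - [0,0,0.96,0,0,0,44]
    - [0,0,0.96,0,0,0,44]
    - [0,0,0,0.8,-0.15,0,44]
    - [0,0,0,0.8,-0.15,0,44]
    - [0,0,0,0.8,-0.15,0,44]
    - [0,0,0,0.8,-0.15,0,44]
    - [0,0,0,0.8,-0.15,0,44]

```text
t: 19.75
tool_pos: [0.4845, -0.0728, 0.3371]
orientation: [3.138, 0.112, 0.003]
force: [1.0, -0.3, -0.2]
opening: 0.0439
gripper_force: 0.0
```

```bash
python3 -c "
from h import *
K=np.array([.6895,-.0175,.2955])
T2=frame([0,0,-1],-LY)
go(K+[0,0,.042],T2);p,r,s=pose();print(p,s['q'],s['force'])"
```

```text
turn [ 0.02 -0.02 -0.  ] shift before-turn axes [ 8.34 -1.62 -0.  ] after-turn axes [ 8.34 -1.62 -0.02]
[ 0.48445351 -0.07276479  0.33707166] [-0.25287862 -0.18334419  1.53457328 -0.00112485  1.78785503  1.24658066] [ 0.95911236 -0.25425208 -0.17021604]
```

>>> move_arm:
  plan:
    - [0,0,0,0.84,-0.16,0,44]
    - [0,0,0,0.84,-0.16,0,44]
    - [0,0,0,0.84,-0.16,0,44]
    - [0,0,0,0.84,-0.16,0,44]
    - [0,0,0,0.84,-0.16,0,44]
    - [0,0,0,0.84,-0.16,0,44]
    - [0,0,0,0.84,-0.16,0,44]
    - [0,0,0,0.84,-0.16,0,44]
    - [0,0,0,0.84,-0.16,0,44]
    - [0,0,0,0.84,-0.16,0,44]

```text
t: 20.75
tool_pos: [0.6911, -0.0181, 0.3371]
orientation: [3.138, 0.112, 0.003]
force: [0.4, 0.3, -0.5]
opening: 0.0442
gripper_force: 0.0
```

>>> move_arm:
  plan:
    - [0,0,0,0,0,0.3,44]
    - [0,0,0,0,0,0.3,44]
    - [0,0,0,0,0,0.3,44]
    - [0,0,0,0,0,0.3,44]
    - [0,0,0,0,0,0.3,44]
    - [0,0,0,0,0,0.3,44]
    - [0,0,0,0,0,0.3,44]
    - [0,0,0,0,0,0.3,44]
    - [0,0,0,0,0,0,44]
    - [0,0,0,0,0,0,44]

```text
t: 21.75
tool_pos: [0.6903, -0.018, 0.2754]
orientation: [3.138, 0.112, 0.0]
force: [-0.3, 0.3, -0.0]
opening: 0.0439
gripper_force: 0.0
```

```bash
python3 -c "
from h import *
K=np.array([.6895,-.0175,.2955])
T2=frame([0,0,-1],-LY)
go(K+[.001,0,-.050],T2);p,r,s=pose();print(p,s['q'],s['force'])
c=cam('scene');W=c['W'];L=r.inv().apply((W-p).reshape(-1,3))
m=(abs(L[:,0])<.02)&(abs(L[:,1])<.05)&(L[:,2]<.04)&(L[:,2]>-.06)
P=L[m];P=P[np.argsort(-P[:,2])];print((P[::4]*1000).round().astype(int).tolist()[:45])
f=c['frame'][120:240,330:490];cv2.imwrite('pics/k1.png',cv2.resize(f[...,::-1],(800,600),interpolation=cv2.INTER_CUBIC))"
```

```text
turn [ 0.01 -0.   -0.  ] shift before-turn axes [ 0.01 -0.02  1.2 ] after-turn axes [ 0.01 -0.02  1.2 ]
[ 0.69025258 -0.01803997  0.2753889 ] [-0.09968562  0.36559163  1.06392417 -0.00113915  1.71181197  1.39985468] [-0.29632532  0.33599713 -0.04772315]
[[9, -36, -58]]
```

View pics/k1.png

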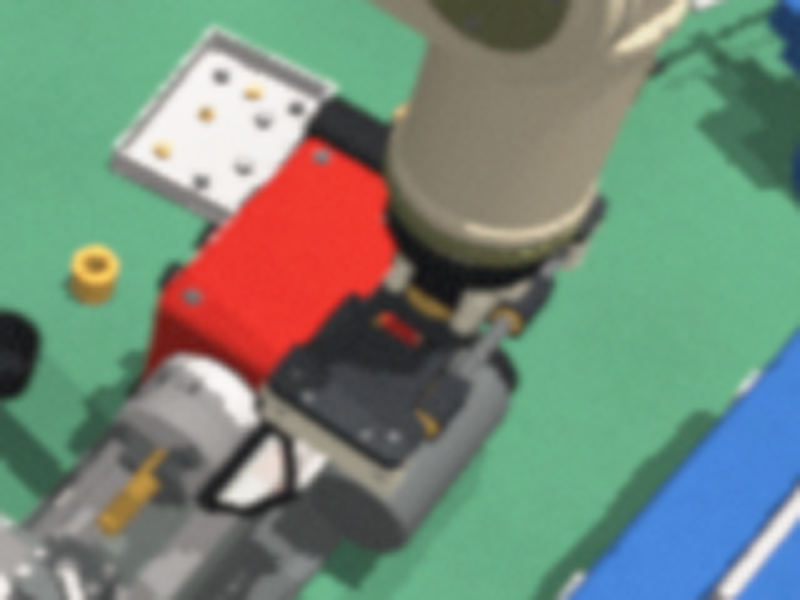

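>>> move_arm:
  plan:
    - [0,0,0,0,0,0.3,44]
    - [0,0,0,0,0,0.3,44]
    - [0,0,0,0,0,0.3,44]
    - [0,0,0,0,0,0.3,44]
    - [0,0,0,0,0,0,30]
    - [0,0,0,0,0,0,15]
    - [0,0,0,0,0,0,10]
    - [0,0,0,0,0,0,10]
    - [0,0,0,0,0,0,10]
    - [0,0,0,0,0,0,10]
  force: 15

```text
t: 22.8
tool_pos: [0.6905, -0.0173, 0.2461]
orientation: [3.139, 0.113, 0.002]
force: [0.1, 5.3, 0.8]
opening: 0.0206
gripper_force: 15.0
```

```bash
python3 -c "
from h import *
qs=np.linspace(2.035,0,31);K=np.array([knob(q) for q in qs]);d=np.diff(K,axis=0)
rows=np.c_[d@LX,-d[:,2]]/.025
# round with carry
c=np.zeros(2);
for i,r in enumerate(rows):
    v=(r+c).round(2);c=r+c-v;print(i,v.tolist())
"
```

```text
0 [-0.26, -0.18]
1 [-0.27, -0.16]
2 [-0.28, -0.14]
3 [-0.29, -0.12]
4 [-0.29, -0.1]
5 [-0.31, -0.08]
6 [-0.3, -0.06]
7 [-0.31, -0.04]
8 [-0.32, -0.02]
9 [-0.31, 0.0]
10 [-0.31, 0.03]
11 [-0.31, 0.04]
12 [-0.31, 0.07]
13 [-0.3, 0.09]
14 [-0.29, 0.1]
15 [-0.29, 0.13]
16 [-0.28, 0.15]
17 [-0.26, 0.16]
18 [-0.26, 0.18]
19 [-0.24, 0.2]
20 [-0.23, 0.22]
21 [-0.21, 0.23]
22 [-0.2, 0.24]
23 [-0.18, 0.26]
24 [-0.16, 0.27]
25 [-0.14, 0.27]
26 [-0.13, 0.29]
27 [-0.1, 0.3]
28 [-0.09, 0.3]
29 [-0.06, 0.31]
```

>>> move_arm:
  plan:
    - [0,0,0,-0.26,0,-0.18,10]
    - [0,0,0,-0.27,0,-0.16,10]
    - [0,0,0,-0.28,0,-0.14,10]
    - [0,0,0,-0.29,0,-0.12,10]
    - [0,0,0,-0.29,0,-0.1,10]
    - [0,0,0,-0.31,0,-0.08,10]
    - [0,0,0,-0.3,0,-0.06,10]
    - [0,0,0,-0.31,0,-0.04,10]
    - [0,0,0,-0.32,0,-0.02,10]
    - [0,0,0,-0.31,0,0,10]

```text
t: 23.8
tool_pos: [0.6175, -0.0228, 0.269]
orientation: [3.139, 0.112, 0.005]
force: [2.2, 4.6, 2.1]
opening: 0.021
gripper_force: 15.0
```

>>> move_arm:
  plan:
    - [0,0,0,-0.31,0,0.03,10]
    - [0,0,0,-0.31,0,0.04,10]
    - [0,0,0,-0.31,0,0.07,10]
    - [0,0,0,-0.3,0,0.09,10]
    - [0,0,0,-0.29,0,0.1,10]
    - [0,0,0,-0.29,0,0.13,10]
    - [0,0,0,-0.28,0,0.15,10]
    - [0,0,0,-0.26,0,0.16,10]
    - [0,0,0,-0.26,0,0.18,10]
    - [0,0,0,-0.24,0,0.2,10]

```text
t: 24.8
tool_pos: [0.5455, -0.0283, 0.2404]
orientation: [3.138, 0.112, 0.002]
force: [-3.4, 4.7, 5.9]
opening: 0.0211
gripper_force: 15.0
```

>>> move_arm:
  plan:
    - [0,0,0,-0.23,0,0.22,10]
    - [0,0,0,-0.21,0,0.23,10]
    - [0,0,0,-0.2,0,0.24,10]
    - [0,0,0,-0.18,0,0.26,10]
    - [0,0,0,-0.16,0,0.27,10]
    - [0,0,0,-0.14,0,0.27,10]
    - [0,0,0,-0.13,0,0.29,10]
    - [0,0,0,-0.1,0,0.3,10]
    - [0,0,0,-0.09,0,0.3,10]
    - [0,0,0,-0.06,0,0.31,10]

```text
t: 25.8
tool_pos: [0.5083, -0.0312, 0.1712]
orientation: [3.138, 0.111, 0.0]
force: [-2.2, 3.3, 1.1]
opening: 0.0207
gripper_force: 15.0
```

```bash
python3 -c "
from h import *
p,r,s=pose();print(p,s['force']);print(knob(0))
o=np.array([.6905,-.0173,.2461])-knob(2.035); k=p-o; print(o,((k-HG)@LX),((k-HG)@LY),(k-HG)[2])"
```

```text
[ 0.50825855 -0.03116723  0.17121301] [-2.16936213  3.33791397  1.05898977]
[ 0.50686984 -0.03015079  0.2216    ]
[ 0.00182124 -0.00018144 -0.04888237] -0.11429112795485005 -0.0008019388968824923 0.018095375183301343
```

>>> move_arm:
  plan:
    - [0,0,0,0,0,0.08,10]
    - [0,0,0,0,0,0.08,10]
    - [0,0,0,0,0,0.08,10]
    - [0,0,0,0,0,0,10]
    - [0,0,0,0,0,0,10]
    - [0,0,0,0,0,0,10]
    - [0,0,0,0,0,0,10]
    - [0,0,0,0,0,0,10]
    - [0,0,0,0,0,0,10]
    - [0,0,0,0,0,0,10]

```text
t: 26.8
tool_pos: [0.5098, -0.0311, 0.168]
orientation: [3.138, 0.112, 0.006]
force: [-5.7, 4.8, 13.3]
opening: 0.0211
gripper_force: 15.0
```

>>> move_arm:
  plan:
    - [0,0,0,0,0,0,20]
    - [0,0,0,0,0,0,30]
    - [0,0,0,0,0,0,46]
    - [0,0,0,0,0,0,46]
    - [0,0,0,0,0,0,46]
    - [0,0,0,0,0,0,46]
    - [0,0,0,0,0,-0.2,46]
    - [0,0,0,0,0,-0.4,46]
    - [0,0,0,0,0,-0.6,46]
    - [0,0,0,0,0,-0.8,46]

```text
t: 27.8
tool_pos: [0.5084, -0.0309, 0.217]
orientation: [3.139, 0.112, -0.0]
force: [0.4, -0.1, 0.6]
opening: 0.0456
gripper_force: 0.0
```

>>> move_arm:
  plan:
    - [0,0,0,0,0,-0.8,46]
    - [0,0,0,0,0,-0.8,46]
    - [0,0,0,-0.7,0,-0.5,46]
    - [0,0,0,-0.7,0,0,46]
    - [0,0,0,-0.7,0,0,46]
    - [0,0,0,-0.7,0,0,46]
    - [0,0,0,0,0,0,46]
    - [0,0,0,0,0,0,46]
    - [0,0,0,0,0,0,46]
    - [0,0,0,0,0,0,46]

```text
t: 28.8
tool_pos: [0.4392, -0.0359, 0.2686]
orientation: [3.138, 0.112, 0.001]
force: [0.4, -1.1, 0.4]
opening: 0.0464
gripper_force: 0.0
```

```bash
python3 chk.py; python3 - <<'E'
from h import *
from scipy.optimize import least_squares
k=knob(0)
for n in('scene','top'):
    c=cam(n);W=c['W'];f=c['frame'].astype(int)
    m=(np.linalg.norm(W-k,axis=-1)<.03)&(f.max(-1)<70)&(W[...,2]>.213);P=W[m]
    if len(P)<6: print(n,len(P));continue
    r=least_squares(lambda x:np.linalg.norm(P-x,axis=1)-.011,P.mean(0)-[0,0,.006],loss='soft_l1',f_scale=.002);d=r.x-HG
    print(n,len(P),r.x,d@LX,d@LY,d[2])
E
```

```text
[ 0.3912 -0.3238  0.0863 -0.0041 -0.0122 -0.0072] 123 0.001265774153182166
wrench [ 0.39444567 -0.26341808  0.12714797] [ 0.39480104 -0.26343825  0.12742768]
[ 0.43909888 -0.03590172  0.26837281] [-0.19716008 -0.32908576  1.77944306 -0.0009795   1.69094478  1.30231752] 28.85 [-0.18476919 -0.23367023  0.4643317 ]
scene 24 [ 0.50873581 -0.03158348  0.22166118] -0.11204123955977993 -0.001562432750860023 0.019661181013765183
top 0
```

View pics/c1.png

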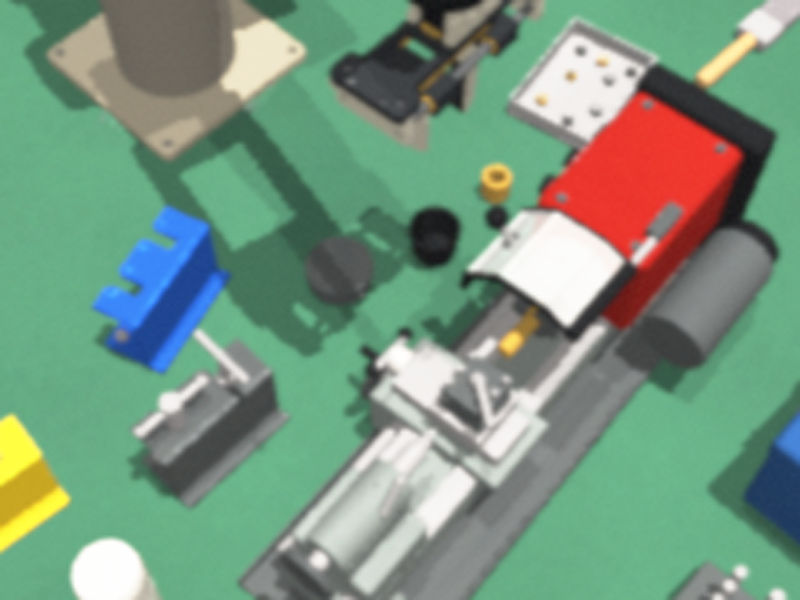

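The picture shows the guard shut over the chuck at about (545,265), with its knob at (497,215). The key hangs upright in the notch at about (170,403), and nothing else has moved.

```bash
python3 -c "
from plant import close_job
print(close_job())"
```

```text
the job is handed in; nothing more can be done
None
```

The job is handed in at about 29 s of the 62 s allowed: the last camera check showed the chuck key hanging upright in the empty notch, released, and the guard closed onto its stop; no verdict came back from the judging.

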